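# Load a full twine spool onto the bench stand

### The job

The twine stand is empty. Draw the full spool of twine off its leaning dowel in the rack, lower it foot first over the stand's upright spindle without dropping it, and press it down until its foot sits flat on the base and both spring catches have snapped out over its top. Leave the nearly used spool on its dowel and the scissors and the black tape roll where they are.

Things in the scene. Friction and masses are not known exactly. Their poses are not given: they have to be found in the camera images.
- full_spool_mid (a point): Middle (on the axis, half-way up) of the full spool: the one with the thick winding, a straight cylinder of tan cord 62 mm across that reaches from 41 mm below to 35 mm above this point; grip it there, across the cord. z axis along the spool from foot to top. It starts on one of the rack's two dowels, leaning 36 degrees, its top towards the robot
- full_spool: The full spool at the centre of its foot's underside, 50 mm below full_spool_mid along its axis (z: foot to top). Grey plastic, 100 mm tall, about 0.3 kg; foot disc 88 mm across, 6 mm thick; a bore of 38 mm runs through it, narrowed to a 30 mm hole only in the top 4 mm; top disc 52 mm across
- part_spool_mid (a point): Middle of the nearly used spool on the other dowel: the same plastic spool, but with only a thin winding, 47 mm across, on the lower half of its bare grey tube (42 mm across); it stays where it is. z axis along the spool from foot to top
- rack: Fixed plywood rack, 290 mm wide, its board sloping up away from the robot; origin on the table under the middle of the board, y along the board. Two dowels, 156 mm apart along y, 34 mm thick, stand 62 mm square out of the board and so lean 36 degrees from vertical towards the rack's -x: a spool comes free after 65 mm along its own axis
- seat (a point): Point on the spindle's axis on top of the stand's round base, where the spool's foot comes to lie; z up. The fixed base is 150 mm across, its top 14 mm above the table. The upright spindle is 26 mm thick; its rounded nose ends 127 mm above this point. A chamfered boss 36 mm across and 13 mm high surrounds its foot. A wire guide 41 mm high stands on the base 62 mm from the axis towards -x
- catch_left (a joint): Spring catch on the spindle's +y side (of point seat), m pushed in: 0 out (sprung there), 0.006 fully in, about 0.003 while the spool's top hole passes. The catches stick out to 18 mm from the axis, 101.5 to 113.5 mm above the seat, sloped on top, flat below: in the spool's last 12 mm they are squeezed in (it takes about 10 N downward, its weight is not enough) and spring out 2 mm before it is home
- catch_right (a joint): Spring catch on the spindle's -y side, just like catch_left
- scissors: Bystander: red-handled scissors, 199 mm long, 9 mm thick, lying flat; origin under the middle
- tape_roll: Bystander: small roll of black tape, 70 mm across, 20 mm high, lying flat; origin under its middle

How it is judged:
By the outcome, as a careful person would: the job done as asked, in the order asked, and still so for the second after the job is handed in, with the robot touching nothing.
It also fails if it takes over 45 s, if anything falls off the work surface, if the arm or the gripper's body presses on something with over 40 N, if the wrist force passes 120 N, or if a joint passes its speed limit or range.

### The arm

A 6-joint arm with a two-finger parallel gripper is mounted at the origin on a cart in front of the work surface, level with it; the furniture and walls round the work are solid. World frame = base frame: x ahead of the robot, y to its left, z up, the work surface at z = 0. Lengths are in m, angles in rad, forces in N, time in s.
With the tool pointing down it reaches from about 0.275 to 0.825 m from the base axis. Payload 5.2 kg.
Tool frame: the origin (TCP) lies on the centre line of the jaws, within the pads' length; the fingertips stand 14 mm ahead of it and the grasp point (between the pads) lies 5 mm behind it; z points along the fingers, y is the line along which they close (so a half turn about z gives the same grasp; the last joint's range is limited). The gripper opens to 93 mm and grips with 3 to 60 N. Pads are 15 mm wide; open, the fingers measure 128 mm over their backs; the gripper's body (75 mm by 188 mm) begins 65 mm behind the grasp point.
Start: joints at [0.958, 0.259, 1.535, -0, 1.348, -0.203], TCP at [0.219, 0.504, 0.233] pointing down, gripper open.
Joint ranges: [-3.14, 3.14], [-0.91, 2.08], [0.19, 2.58], [-1.22, 4.36], [0.22, 2.71], [-3.12, 3.12]. Speed limits (rad/s): [2.57, 2.57, 3.14, 3.14, 3.14, 3.14].

### API

Orientations are given as a 3x3 rotation matrix whose columns are the frame's x, y, z axes.
In Python, from cell import bot gives the robot as it stands.
- The arm moves only by the tool jog_arm, never from a script. Its argument "moves" is a list of rows, each an object of numbers: "tx", "ty", "tz": the shift along the tool's x, y, z in mm; "wx", "wy", "wz": the turn, a rotation vector about the tool's x, y, z in rad; "fingers": the closure in counts, from 0 (fully open) to 255 (shut). In form: [{"tx": .., "ty": .., "tz": .., "wx": .., "wy": .., "wz": .., "fingers": ..}, ...]. A call has 1 to 20 rows; each row is the pose to reach, as a shift and turn from the pose commanded when the call began, along the tool's axes at that moment; what a row does not reach only later rows make up. A row lasts 1/8 s, in which the tool goes at most 62.5 mm and 10.7 degrees, less where a joint would pass 70% of its speed; a pose out of reach is approached as far as the arm can. A call with a gripper value outside its range is refused whole. The fingers move at their own pace and stop on an object; "squeeze" is the grip in N (left out, the last holds). Time passes only in rows, so rows that repeat a pose let the fingers close. It gives the time, the measured TCP pose, the force, the opening and the grip force at its end, in the units of the state.
- bot.read_state(): the state, without advancing time (a new reading comes with each control period).
- bot.snapshot(name): name is "scene" or "top"; returns a dict with "img" (480x640x3 uint8, red, green, blue), "fx", "fy", "cx", "cy" (pixels), "origin" and "orientation" of the camera in the world. Camera axes: x right, y down, z forward; pixel columns grow to the right and rows downward; lengths in m; the calibration is good to about 2 mm. A picture is of the moment at which its call begins. There is no depth.
- bot.hand_in(): hands the job in; it is judged then, once.
The state is a dict: "time_s": time; "joint_positions": joint angles; "dq": joint speeds; "tau": joint torques, N m; "tool_pos": TCP position; "tool_rot": TCP orientation; "wrist_force": force on the tool from outside, world axes, zero at the start; "moment": the same for the moment, N m; "finger_gap": finger opening in m; "gripper_force": force on a finger pad.
Only numpy, scipy, OpenCV 4.12 (cv2) and the standard library are available. Lean on these libraries where they do the work, as an engineer would, in place of code of your own. Each camera call takes 0.05 s, during which the arm holds its last target. There are 200 camera calls.

## Working session

There is one attempt and no reset: what is moved stays moved. The work goes in short steps, Python scripts to look and compute and a tool call to move; the robot and the scene stay as the last step left them, time stands still between calls to the robot, and variables do not carry over. Pictures are saved under pics/ and viewed, at most 10 in all, crops included, and the job is handed in when it is done.

Besides the shell and the picture viewer there is one more tool, called after "Call:" as name(argument=value, ...) on one line, values as JSON. jog_arm: Moves the arm, as the interface text tells. Its arguments: {"type":"object","properties":{"moves":{"type":"array","items":{"type":"object","properties":{"tx":{"type":"number"},"ty":{"type":"number"},"tz":{"type":"number"},"wx":{"type":"number"},"wy":{"type":"number"},"wz":{"type":"number"},"fingers":{"type":"number"}}}},"squeeze":{"type":"number"}},"required":["moves"]}

```bash
ls; mkdir -p pics; python3 - <<'E'
from cell import bot
import cv2,pickle
d={}
for n in("scene","top"):
    s=bot.snapshot(n);d[n]=s;cv2.imwrite(f"pics/{n}0.png",s["img"][:,:,::-1])
    print(n,s["fx"],s["fy"],s["cx"],s["cy"],s["origin"],s["orientation"])
pickle.dump(d,open("s0.pkl","wb"))
print(bot.read_state())
E
```

```text
pics
scene 590.5281927764622 590.5281927764622 317.3496513241933 244.75325472445513 [-0.09810206 -0.9253487   0.52164697] [[ 0.76613803 -0.26643648  0.58484539]
 [-0.64262189 -0.32940939  0.69175614]
 [ 0.00834449 -0.90581513 -0.42359097]]
top 567.1819691596004 567.1819691596004 313.4231491050123 248.18338489049822 [ 0.35555847 -0.19848007  0.94003131] [[ 0.0186954  -0.98444609  0.17468938]
 [-0.99961456 -0.02199043 -0.01694546]
 [ 0.02052339 -0.17430524 -0.98447777]]
{'time_s': 0.1, 'joint_positions': array([ 9.58200904e-01,  2.59278129e-01,  1.53595669e+00, -2.01759044e-05,
        1.34803190e+00, -2.02826309e-01]), 'dq': array([-4.19779067e-05, -2.16574117e-03, -3.15306285e-03,  9.67326321e-04,
       -1.87817693e-03, -1.42253079e-03]), 'tau': array([ 4.23444013e-03, -4.38207972e+01, -2.84644568e+01,  7.22980010e-02,
        3.61649296e-02, -2.93484243e-05]), 'tool_pos': array([0.21883809, 0.5040711 , 0.23190333]), 'tool_rot': array([[-9.17214464e-01,  3.98392686e-01, -9.46474915e-04],
       [ 3.98393683e-01,  9.17213479e-01, -1.38096287e-03],
       [ 3.17954043e-04, -1.64370875e-03, -9.99998599e-01]]), 'wrist_force': array([0.07553945, 0.03264276, 0.05697079]), 'moment': array([ 0.03335714,  0.02631087, -0.0164194 ]), 'gripper_force': 0.0, 'finger_gap': 0.0930941973531324}
```

View pics/scene0.png

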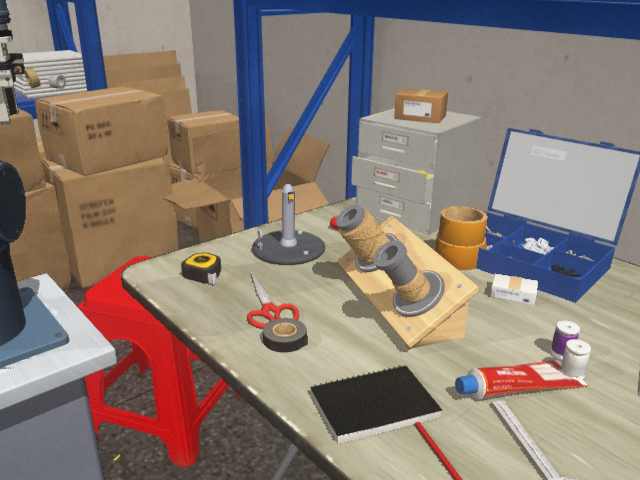

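View pics/top0.png

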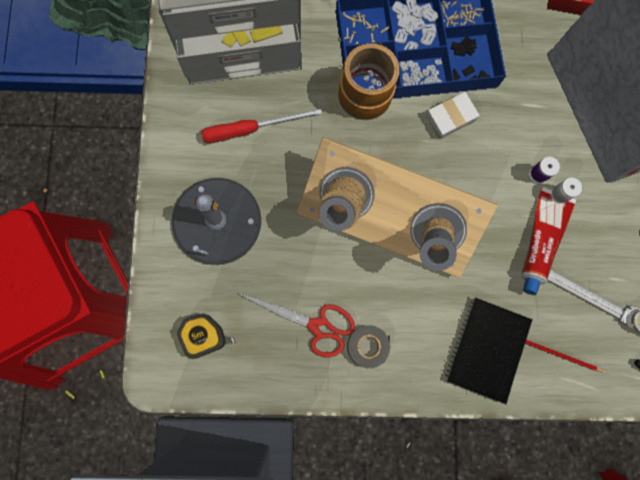

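The scene view shows the full spool on the far dowel with its top ring at about (352,215), the stand at (288,247) with its nose at (288,188), and the used spool at (392,255). The top view shows the full spool's top ring at about (339,212), the stand base at (216,221), its nose at (206,202), and the rack yawed about 20°.

```bash
python3 - <<'E'
import cv2,pickle,numpy as np
d=pickle.load(open("s0.pkl","rb"))
c=lambda n,x,y,w,h,k:cv2.resize(d[n]["img"][y:y+h,x:x+w,::-1],None,fx=k,fy=k,interpolation=cv2.INTER_CUBIC)
im=np.zeros((600,800,3),np.uint8)
im[:300,:400]=c("scene",310,185,100,75,4)
im[:300,400:]=c("top",300,150,100,75,4)
im[300:,:400]=c("scene",240,175,100,75,4)[:, :400]
im[300:,400:]=c("top",165,170,100,75,4)
for k in range(0,800,40):
    cv2.line(im,(k,0),(k,599),(0,0,255) if k%200==0 else (0,160,0),1)
    if k<600: cv2.line(im,(0,k),(799,k),(0,0,255) if k%200==0 else (0,160,0),1)
cv2.imwrite("pics/z.png",im)
E
```

```text
(no output)
```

View pics/z.png

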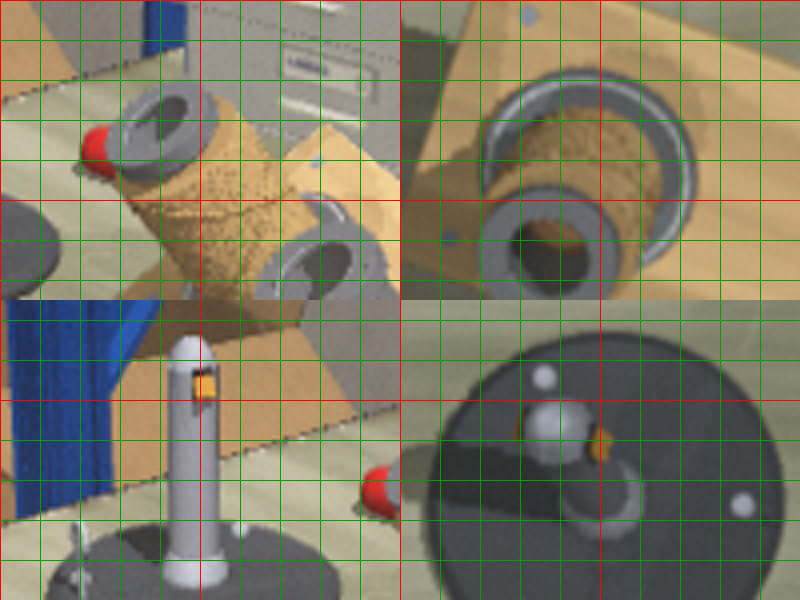

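The zoom shows the full spool's top disc centred at about (350.5,217.5) in scene and (337.5,213) in top. The spindle nose's sphere is at (288,190) in scene and (204.5,203) in top, both clear enough to triangulate.

```bash
cat > h.py <<'E'
import numpy as np,cv2,pickle
def ray(s,p):
    d=np.array([(p[0]-s["cx"])/s["fx"],(p[1]-s["cy"])/s["fy"],1.]);d=np.array(s["orientation"])@d
    return np.array(s["origin"]),d/np.linalg.norm(d)
def plane(s,p,z):
    o,d=ray(s,p);return o+d*(z-o[2])/d[2]
def tri(a,p,b,q):
    o1,d1=ray(a,p);o2,d2=ray(b,q)
    t=np.linalg.lstsq(np.c_[d1,-d2],o2-o1,rcond=None)[0]
    x,y=o1+d1*t[0],o2+d2*t[1];return (x+y)/2,np.linalg.norm(x-y)
def proj(s,X):
    c=np.array(s["orientation"]).T@(np.array(X)-s["origin"]);return np.array([s["fx"]*c[0]/c[2]+s["cx"],s["fy"]*c[1]/c[2]+s["cy"]])
E
python3 - <<'E'
from h import *
np.set_printoptions(precision=4,suppress=True)
d=pickle.load(open("s0.pkl","rb"));S,T=d["scene"],d["top"]
print("nose",tri(S,(288,190.2),T,(204.5,203)))
top,e=tri(S,(350.5,217.5),T,(337.5,213.2));print("fulltop",top,e)
print("parttop",tri(S,(390,252.5),T,(437,253)))
# base disc in top
g=cv2.cvtColor(T["img"],cv2.COLOR_RGB2HSV);m=((g[...,2]<95)&(g[...,1]<70)).astype(np.uint8)
w=np.zeros_like(m);w[165:275,160:275]=m[165:275,160:275];w=cv2.morphologyEx(w,cv2.MORPH_OPEN,np.ones((5,5)))
c=max(cv2.findContours(w,0,2)[0],key=cv2.contourArea);el=cv2.fitEllipse(cv2.convexHull(c));print("base",el,plane(T,el[0],.014))
print("boss top", plane(T,(165+201/4,170+194/4),.027))
for a,b in(((325,139),(496,205)),((298,212),(462,276))):
    for z in(.02,.1):
        u=plane(T,a,z)-plane(T,b,z);print("edge",z,np.linalg.norm(u),np.degrees(np.arctan2(-u[0],u[1])))
E
```

```text
nose (array([ 0.5639, -0.0512,  0.1272]), np.float64(0.0005274072680830677))
fulltop [ 0.5505 -0.2462  0.1356] 0.0008643270589114147
parttop (array([ 0.495 , -0.3905,  0.1398]), np.float64(0.0012689296847628565))
base ((213.52203369140625, 220.46420288085938), (85.86741638183594, 95.8685302734375), 91.9697036743164) [ 0.5631 -0.047   0.014 ]
boss top [ 0.5635 -0.0518  0.027 ]
edge 0.02 0.30928178091140424 -20.644393969231395
edge 0.1 0.28238862815388643 -20.64439396923139
edge 0.02 0.29007158130109445 -20.49377545046524
edge 0.1 0.264848823841677 -20.493775450465243
```

```bash
python3 - <<'E'
from h import *
np.set_printoptions(precision=4,suppress=True)
d=pickle.load(open("s0.pkl","rb"));S,T=d["scene"],d["top"]
ps=np.radians(-20.6);xr=np.array([np.cos(ps),np.sin(ps),0]);yr=np.array([-xr[1],xr[0],0])
z=np.cos(.6283)*np.array([0,0,1])-np.sin(.6283)*xr;u=np.cross(yr,z)
top=np.array([.5505,-.2462,.1356])
ims={}
for n,s,off in(("scene",S,(310,185)),("top",T,(300,150))):
    im=cv2.resize(s["img"][off[1]:off[1]+75,off[0]:off[0]+100,::-1],None,fx=4,fy=4,interpolation=cv2.INTER_CUBIC)
    for h,r in((0,.026),(-.094,.044),(-.1,.044),(-.015,.031)):
        P=[(proj(s,top+z*h+r*(np.cos(t)*u+np.sin(t)*yr))-off+.5)*4 for t in np.linspace(0,6.283,60)]
        cv2.polylines(im,[np.int32(P)],True,(255,0,255) if h!=-.1 else (255,255,0),1)
    ims[n]=im
cv2.imwrite("pics/ov.png",np.hstack([ims["scene"],ims["top"]]))
mid=top-.05*z;print("z",z,"mid",mid,"foot",top-.1*z, "grip+20",mid+.02*z)
from scipy.spatial.transform import Rotation as R
from cell import bot
st=bot.read_state();R0=st["tool_rot"]
for sg in(1,-1):
    Rg=np.c_[np.cross(sg*yr,-z),sg*yr,-z];print(sg,R.from_matrix(R0.T@Rg).as_rotvec(),Rg)
E
```

```text
z [-0.5502  0.2068  0.809 ] mid [ 0.578  -0.2565  0.0951] foot [ 0.6055 -0.2669  0.0547] grip+20 [ 0.567  -0.2524  0.1113]
1 [-0.0174 -0.6285 -0.0481] [[-0.7573  0.3518  0.5502]
 [ 0.2846  0.9361 -0.2068]
 [-0.5878  0.     -0.809 ]]
-1 [-0.9567  0.0264  2.9426] [[ 0.7573 -0.3518  0.5502]
 [-0.2846 -0.9361 -0.2068]
 [ 0.5878 -0.     -0.809 ]]
```

View pics/ov.png

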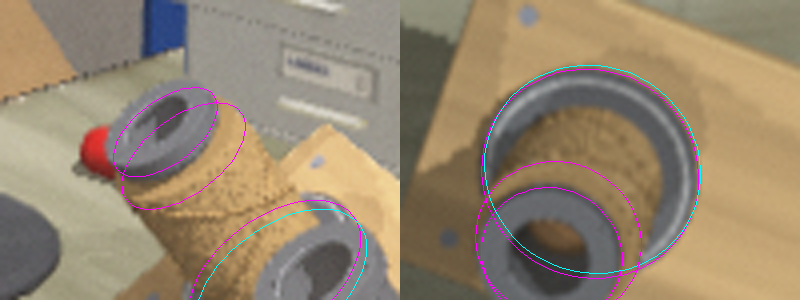

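The overlay fits both discs within about 1 px. Next I move to the pre-grasp pose on the spool's axis.

Call:
jog_arm(moves=[{"tx": -60, "ty": -60, "tz": 5, "fingers": 0}, {"tx": -100, "ty": -100, "tz": 10, "fingers": 0}, {"tx": -140, "ty": -140, "tz": 10, "wy": -0.1, "fingers": 0}, {"tx": -180, "ty": -180, "tz": 10, "wy": -0.2, "fingers": 0}, {"tx": -220, "ty": -220, "tz": 10, "wy": -0.3, "fingers": 0}, {"tx": -260, "ty": -260, "tz": 10, "wy": -0.4, "wz": -0.03, "fingers": 0}, {"tx": -300, "ty": -300, "tz": 10, "wy": -0.5, "wz": -0.03, "fingers": 0}, {"tx": -340, "ty": -340, "tz": 10, "wx": -0.017, "wy": -0.6285, "wz": -0.048, "fingers": 0}, {"tx": -380, "ty": -380, "tz": 10, "wx": -0.017, "wy": -0.6285, "wz": -0.048, "fingers": 0}, {"tx": -420, "ty": -420, "tz": 20, "wx": -0.017, "wy": -0.6285, "wz": -0.048, "fingers": 0}, {"tx": -460, "ty": -460, "tz": 20, "wx": -0.017, "wy": -0.6285, "wz": -0.048, "fingers": 0}, {"tx": -500, "ty": -500, "tz": 30, "wx": -0.017, "wy": -0.6285, "wz": -0.048, "fingers": 0}, {"tx": -540, "ty": -540, "tz": 40, "wx": -0.017, "wy": -0.6285, "wz": -0.048, "fingers": 0}, {"tx": -565, "ty": -558, "tz": 44.6, "wx": -0.017, "wy": -0.6285, "wz": -0.048, "fingers": 0}, {"tx": -565, "ty": -558, "tz": 44.6, "wx": -0.017, "wy": -0.6285, "wz": -0.048, "fingers": 0}, {"tx": -565, "ty": -558, "tz": 44.6, "wx": -0.017, "wy": -0.6285, "wz": -0.048, "fingers": 0}, {"tx": -565, "ty": -558, "tz": 44.6, "wx": -0.017, "wy": -0.6285, "wz": -0.048, "fingers": 0}, {"tx": -565, "ty": -558, "tz": 44.6, "wx": -0.017, "wy": -0.6285, "wz": -0.048, "fingers": 0}], squeeze=40)

```text
validation failed for argument at $.mo...
```

```bash
cat > look.py <<'E'
import sys,cv2,numpy as np,pickle
from cell import bot
np.set_printoptions(precision=4,suppress=True)
n=sys.argv[1];x,y,w,h=map(int,sys.argv[2:6]);X,Y=map(int,sys.argv[6:8])
a=bot.snapshot("scene");b=bot.snapshot("top");pickle.dump({"scene":a,"top":b},open(n+".pkl","wb"))
c=lambda s,x,y:cv2.resize(s["img"][y:y+h,x:x+w,::-1],(400,400*h//w),interpolation=cv2.INTER_CUBIC)
cv2.imwrite(f"pics/{n}.png",np.hstack([c(a,x,y),c(b,X,Y)]))
s=bot.read_state();print(s["time_s"],s["joint_positions"],s["tool_pos"],s["wrist_force"],s["finger_gap"],s["gripper_force"]);print(s["tool_rot"])
E
python3 look.py a 240 120 200 200 240 100
```

```text
0.2 [ 0.9582  0.2591  1.5357 -0.      1.348  -0.2028] [0.2189 0.5042 0.2321] [ 0.0451  0.2336 -0.1562] 0.09285728647414491 0.0
[[-0.9172  0.3984 -0.0006]
 [ 0.3984  0.9172 -0.0009]
 [ 0.0002 -0.0011 -1.    ]]
```

View pics/a.png

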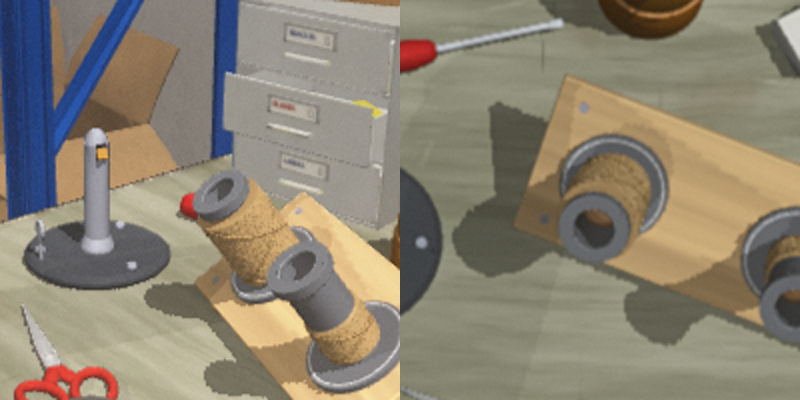

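The arm has not moved and the picture shows the same start scene. The call was refused, so I'll send one full row as a test.

Call:
jog_arm(moves=[{"tx": -60, "ty": -60, "tz": 5, "wx": 0, "wy": 0, "wz": 0, "fingers": 0}], squeeze=40)

```text
time_s: 0.32
tool_pos: [0.2417, 0.4482, 0.2286]
tool_rot: [[-0.919, 0.394, 0.0], [0.394, 0.919, 0.001], [0.0, 0.001, -1.0]]
wrist_force: [1.1, -0.7, 0.5]
finger_gap: 0.0928
gripper_force: 0.0
```

Call:
jog_arm(moves=[{"tx": -40, "ty": -40, "tz": 5, "wx": 0, "wy": 0, "wz": 0, "fingers": 0}, {"tx": -80, "ty": -80, "tz": 5, "wx": 0, "wy": -0.1, "wz": 0, "fingers": 0}, {"tx": -120, "ty": -120, "tz": 5, "wx": 0, "wy": -0.2, "wz": 0, "fingers": 0}, {"tx": -160, "ty": -160, "tz": 5, "wx": 0, "wy": -0.3, "wz": 0, "fingers": 0}, {"tx": -200, "ty": -200, "tz": 5, "wx": 0, "wy": -0.4, "wz": -0.03, "fingers": 0}, {"tx": -240, "ty": -240, "tz": 5, "wx": 0, "wy": -0.5, "wz": -0.03, "fingers": 0}, {"tx": -280, "ty": -280, "tz": 10, "wx": -0.017, "wy": -0.6285, "wz": -0.048, "fingers": 0}, {"tx": -320, "ty": -320, "tz": 10, "wx": -0.017, "wy": -0.6285, "wz": -0.048, "fingers": 0}, {"tx": -360, "ty": -360, "tz": 15, "wx": -0.017, "wy": -0.6285, "wz": -0.048, "fingers": 0}, {"tx": -400, "ty": -400, "tz": 20, "wx": -0.017, "wy": -0.6285, "wz": -0.048, "fingers": 0}, {"tx": -440, "ty": -440, "tz": 25, "wx": -0.017, "wy": -0.6285, "wz": -0.048, "fingers": 0}, {"tx": -480, "ty": -480, "tz": 30, "wx": -0.017, "wy": -0.6285, "wz": -0.048, "fingers": 0}, {"tx": -520, "ty": -516, "tz": 40, "wx": -0.017, "wy": -0.6285, "wz": -0.048, "fingers": 0}, {"tx": -520, "ty": -516, "tz": 40, "wx": -0.017, "wy": -0.6285, "wz": -0.048, "fingers": 0}, {"tx": -520, "ty": -516, "tz": 40, "wx": -0.017, "wy": -0.6285, "wz": -0.048, "fingers": 0}, {"tx": -520, "ty": -516, "tz": 40, "wx": -0.017, "wy": -0.6285, "wz": -0.048, "fingers": 0}], squeeze=40)

```text
time_s: 2.33
tool_pos: [0.5127, -0.2333, 0.1881]
tool_rot: [[-0.758, 0.352, 0.55], [0.287, 0.936, -0.205], [-0.586, 0.002, -0.81]]
wrist_force: [0.4, 0.6, -0.3]
finger_gap: 0.0931
gripper_force: 0.0
```

```bash
python3 look.py b 240 60 200 200 260 100; python3 - <<'E'
import numpy as np
from cell import bot
from scipy.spatial.transform import Rotation as R
s=bot.read_state();A=s["tool_rot"];z=np.array([-.5502,.2068,.809]);yr=np.array([.3518,.9361,0])
G=np.c_[np.cross(yr,-z),yr,-z];mid=np.array([.578,-.2565,.0951])
for h in(.115,.065,.015):print(h,1000*A.T@(mid+h*z-s["tool_pos"]),R.from_matrix(A.T@G).as_rotvec())
E
```

```text
2.425 [-0.7819  0.0257  2.1184  0.5571  0.4769 -2.4252] [ 0.5128 -0.2324  0.1888] [-0.5732  0.0707 -0.685 ] 0.09293804777612859 0.0
[[-0.7575  0.3507  0.5506]
 [ 0.2848  0.9365 -0.2048]
 [-0.5875  0.0017 -0.8093]]
0.115 [-1.15399267  0.38150058  1.6117773 ] [ 2.04288718e-03 -4.14156888e-04 -6.74365278e-05]
0.065 [-1.17470365  0.27873067 51.61084939] [ 2.04288718e-03 -4.14156888e-04 -6.74365278e-05]
0.015 [ -1.19541463   0.17596076 101.60992147] [ 2.04288718e-03 -4.14156888e-04 -6.74365278e-05]
```

View pics/b.png

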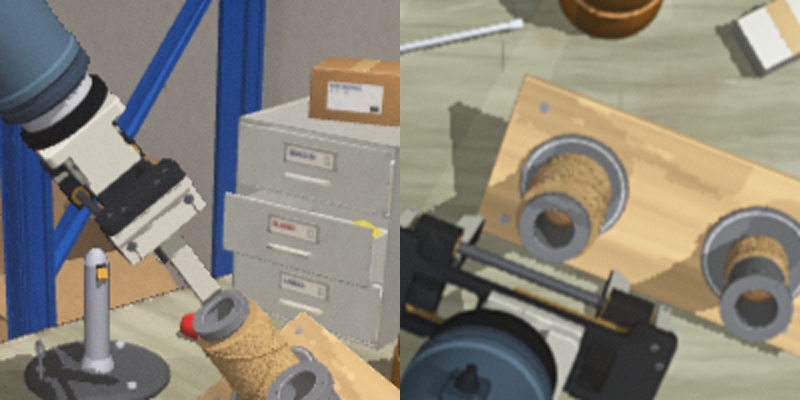

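The gripper is lined up on the full spool's axis, with the fingers straddling its top at (205,300) in the scene crop. Next: slide down and grip.

Call:
jog_arm(moves=[{"tx": -1.2, "ty": 0.3, "tz": 15, "wx": 0.002, "wy": 0, "wz": 0, "fingers": 0}, {"tx": -1.2, "ty": 0.3, "tz": 35, "wx": 0.002, "wy": 0, "wz": 0, "fingers": 0}, {"tx": -1.2, "ty": 0.3, "tz": 55, "wx": 0.002, "wy": 0, "wz": 0, "fingers": 0}, {"tx": -1.2, "ty": 0.3, "tz": 75, "wx": 0.002, "wy": 0, "wz": 0, "fingers": 0}, {"tx": -1.2, "ty": 0.2, "tz": 92, "wx": 0.002, "wy": 0, "wz": 0, "fingers": 0}, {"tx": -1.2, "ty": 0.2, "tz": 101.6, "wx": 0.002, "wy": 0, "wz": 0, "fingers": 0}, {"tx": -1.2, "ty": 0.2, "tz": 101.6, "wx": 0.002, "wy": 0, "wz": 0, "fingers": 0}, {"tx": -1.2, "ty": 0.2, "tz": 101.6, "wx": 0.002, "wy": 0, "wz": 0, "fingers": 0}], squeeze=30)

```text
time_s: 3.42
tool_pos: [0.5704, -0.2545, 0.1075]
tool_rot: [[-0.757, 0.352, 0.55], [0.285, 0.936, -0.208], [-0.588, -0.0, -0.809]]
wrist_force: [0.5, -1.1, 0.2]
finger_gap: 0.0932
gripper_force: 0.0
```

Call:
jog_arm(moves=[{"tx": 0, "ty": 0, "tz": 0, "wx": 0, "wy": 0, "wz": 0, "fingers": 60}, {"tx": 0, "ty": 0, "tz": 0, "wx": 0, "wy": 0, "wz": 0, "fingers": 110}, {"tx": 0, "ty": 0, "tz": 0, "wx": 0, "wy": 0, "wz": 0, "fingers": 255}, {"tx": 0, "ty": 0, "tz": 0, "wx": 0, "wy": 0, "wz": 0, "fingers": 255}, {"tx": 0, "ty": 0, "tz": 0, "wx": 0, "wy": 0, "wz": 0, "fingers": 255}, {"tx": 0, "ty": 0, "tz": 0, "wx": 0, "wy": 0, "wz": 0, "fingers": 255}, {"tx": 0, "ty": 0, "tz": 0, "wx": 0, "wy": 0, "wz": 0, "fingers": 255}, {"tx": 0, "ty": 0, "tz": 0, "wx": 0, "wy": 0, "wz": 0, "fingers": 255}], squeeze=40)

```text
time_s: 4.42
tool_pos: [0.5707, -0.2535, 0.1077]
tool_rot: [[-0.757, 0.351, 0.551], [0.285, 0.936, -0.205], [-0.588, 0.002, -0.809]]
wrist_force: [1.2, 5.5, 2.3]
finger_gap: 0.0609
gripper_force: 40.0
```

Call:
jog_arm(moves=[{"tx": 0, "ty": 0, "tz": -8, "wx": 0, "wy": 0, "wz": 0, "fingers": 255}, {"tx": 0, "ty": 0, "tz": -18, "wx": 0, "wy": 0, "wz": 0, "fingers": 255}, {"tx": 0, "ty": 0, "tz": -30, "wx": 0, "wy": 0, "wz": 0, "fingers": 255}, {"tx": 0, "ty": 0, "tz": -42, "wx": 0, "wy": 0, "wz": 0, "fingers": 255}, {"tx": 0, "ty": 0, "tz": -54, "wx": 0, "wy": 0, "wz": 0, "fingers": 255}, {"tx": 0, "ty": 0, "tz": -66, "wx": 0, "wy": 0, "wz": 0, "fingers": 255}, {"tx": 0, "ty": 0, "tz": -80, "wx": 0, "wy": 0, "wz": 0, "fingers": 255}, {"tx": 0, "ty": 0, "tz": -100, "wx": 0, "wy": 0, "wz": 0, "fingers": 255}, {"tx": 0, "ty": 0, "tz": -115, "wx": 0, "wy": 0, "wz": 0, "fingers": 255}, {"tx": 0, "ty": 0, "tz": -115, "wx": 0, "wy": 0, "wz": 0, "fingers": 255}, {"tx": 0, "ty": 0, "tz": -115, "wx": 0, "wy": 0, "wz": 0, "fingers": 255}], squeeze=40)

```text
time_s: 5.8
tool_pos: [0.5069, -0.2312, 0.2003]
tool_rot: [[-0.757, 0.353, 0.55], [0.286, 0.935, -0.208], [-0.588, -0.0, -0.809]]
wrist_force: [-0.4, 0.9, -3.8]
finger_gap: 0.0608
gripper_force: 40.0
```

```bash
python3 look.py c 240 60 200 200 200 100; python3 - <<'E'
import numpy as np
from cell import bot
from scipy.spatial.transform import Rotation as R
s=bot.read_state();A=s["tool_rot"];yr=np.array([.3518,.9361,0]);z=np.array([0,0,1])
G=np.c_[np.cross(yr,-z),yr,-z];seat=np.array([.5638,-.0513,.014])
for x,y,h in((.46,-.15,.27),(.5638,-.0513,.014+.127+.065+.02)):print(1000*A.T@(np.array([x,y,h])-s["tool_pos"]),R.from_matrix(A.T@G).as_rotvec())
E
```

```text
5.9 [-0.7888 -0.0031  2.1139  0.5265  0.5065 -2.3945] [ 0.507  -0.2311  0.1999] [-0.7797  0.2507 -3.7017] 0.06117299048751349 39.97753463219851
[[-0.7572  0.3532  0.5495]
 [ 0.2859  0.9356 -0.2073]
 [-0.5873  0.0002 -0.8094]]
[ 17.55213454  59.29934276 -99.37336666] [-2.86832251e-04  6.27683920e-01 -1.46732322e-03]
[ -6.98289246 188.28948591 -27.18122428] [-2.86832251e-04  6.27683920e-01 -1.46732322e-03]
```

View pics/c.png

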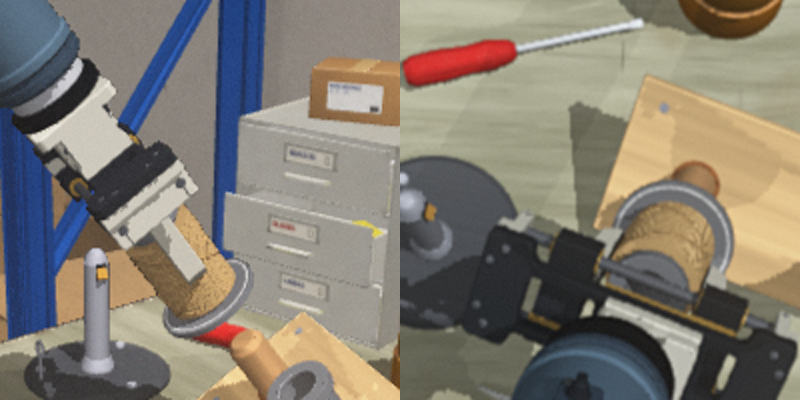

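The spool is clear of the dowel and square in the fingers, with its foot at about (208,295) in the scene crop. The bare dowel is visible at (690,180) in the top crop. Next: lift, turn upright and go above the spindle.

Call:
jog_arm(moves=[{"tx": -20, "ty": 0, "tz": -28, "wx": 0, "wy": 0, "wz": 0, "fingers": 255}, {"tx": -41, "ty": 0, "tz": -57, "wx": 0, "wy": 0, "wz": 0, "fingers": 255}, {"tx": -41, "ty": 15, "tz": -57, "wx": 0, "wy": 0.1, "wz": 0, "fingers": 255}, {"tx": -41, "ty": 40, "tz": -57, "wx": 0, "wy": 0.22, "wz": 0, "fingers": 255}, {"tx": -41, "ty": 70, "tz": -57, "wx": 0, "wy": 0.35, "wz": 0, "fingers": 255}, {"tx": -35, "ty": 100, "tz": -57, "wx": 0, "wy": 0.48, "wz": 0, "fingers": 255}, {"tx": -30, "ty": 130, "tz": -55, "wx": 0, "wy": 0.58, "wz": 0, "fingers": 255}, {"tx": -25, "ty": 155, "tz": -50, "wx": 0, "wy": 0.6277, "wz": -0.0015, "fingers": 255}, {"tx": -21.1, "ty": 178, "tz": -46.6, "wx": 0, "wy": 0.6277, "wz": -0.0015, "fingers": 255}, {"tx": -21.1, "ty": 188.3, "tz": -46.6, "wx": 0, "wy": 0.6277, "wz": -0.0015, "fingers": 255}, {"tx": -21.1, "ty": 188.3, "tz": -46.6, "wx": 0, "wy": 0.6277, "wz": -0.0015, "fingers": 255}, {"tx": -21.1, "ty": 188.3, "tz": -46.6, "wx": 0, "wy": 0.6277, "wz": -0.0015, "fingers": 255}, {"tx": -21.1, "ty": 188.3, "tz": -46.6, "wx": 0, "wy": 0.6277, "wz": -0.0015, "fingers": 255}], squeeze=40)

```text
time_s: 7.52
tool_pos: [0.5638, -0.0522, 0.2509]
tool_rot: [[-0.936, 0.353, 0.001], [0.353, 0.936, -0.001], [-0.002, -0.001, -1.0]]
wrist_force: [-0.1, -0.7, -3.1]
finger_gap: 0.0609
gripper_force: 40.0
```

```bash
python3 look.py d 200 60 200 200 130 100
```

```text
7.625 [-0.2884  0.2756  1.4672 -0.001   1.3973 -1.4986] [ 0.5637 -0.052   0.2509] [-0.2008  0.5661 -2.3739] 0.061090986105983305 39.981158673763275
[[-0.9357  0.3527  0.0011]
 [ 0.3527  0.9357 -0.0013]
 [-0.0015 -0.0008 -1.    ]]
```

View pics/d.png

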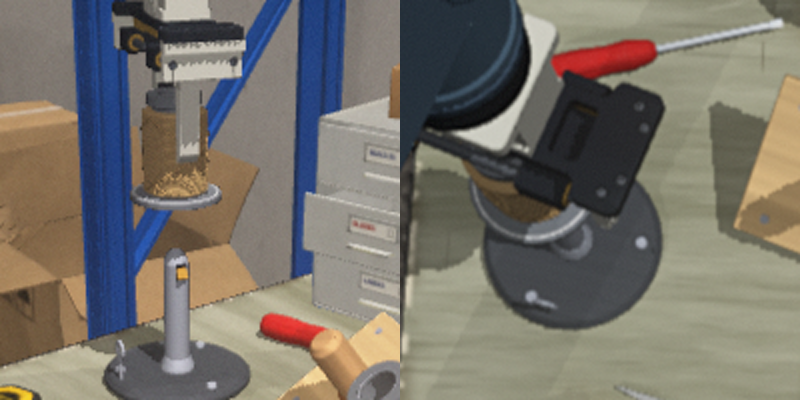

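The spool hangs upright above the spindle. In the scene crop its foot spans x 131–222, centre about 176.5, against a spindle at about 176; in the top crop the foot's lower rim is at y≈243. I'll check this against the projected disc.

```bash
python3 - <<'E'
from h import *
d=pickle.load(open("d.pkl","rb"));x,y=.5637,-.052
t=np.linspace(0,6.283,400)
for n,off in(("scene",(200,60)),("top",(130,100))):
    for z in(.186,):
        P=np.array([(proj(d[n],[x+.044*np.cos(a),y+.044*np.sin(a),z])-off+.5)*2 for a in t]);print(n,P.min(0),P.max(0))
P=np.array([(proj(d["scene"],[.5638,-.0513,h])-(200,60)+.5)*2 for h in(.06,.128)]);print("spindle",P)
im=d["scene"]["img"];r=im[196].astype(int)  # row through spindle
for row in(155,196,205): 
    print(row,[tuple(im[row,c]) and int(im[row,c].sum()) for c in range(262,316)])
E
```

```text
scene [130.28596911 190.68801072] [222.15225203 217.85125589]
top [ 72.2369186  123.68307054] [201.43099062 248.11663609]
spindle [[177.57927934 324.64063361]
 [176.71268289 260.70467096]]
155 [187, 222, 221, 242, 325, 289, 228, 233, 225, 222, 218, 227, 238, 256, 269, 364, 244, 282, 340, 444, 305, 414, 440, 490, 429, 433, 426, 417, 456, 455, 447, 379, 335, 314, 349, 361, 442, 363, 328, 323, 332, 310, 406, 418, 414, 446, 568, 479, 398, 340, 342, 331, 337, 327]
196 [213, 180, 241, 234, 225, 225, 278, 410, 438, 425, 436, 435, 431, 437, 434, 433, 427, 433, 437, 416, 262, 334, 364, 412, 427, 433, 323, 467, 469, 471, 474, 450, 277, 422, 428, 429, 429, 443, 431, 424, 432, 433, 429, 432, 434, 431, 434, 436, 429, 422, 431, 433, 426, 437]
205 [238, 175, 222, 225, 226, 279, 436, 438, 430, 439, 432, 438, 432, 438, 436, 431, 438, 437, 441, 420, 266, 331, 368, 410, 438, 465, 475, 476, 480, 467, 442, 392, 277, 433, 432, 440, 436, 442, 440, 438, 432, 436, 449, 447, 437, 447, 444, 441, 448, 441, 441, 451, 448, 445]
```

```bash
python3 - <<'E'
from h import *
d=pickle.load(open("d.pkl","rb"))
im=d["scene"]["img"];print("scene col288",[(r,*map(int,im[r,284:293].mean(0))) for r in range(150,172)])
im=d["top"]["img"]
for c in(190,196,202,208):print("top col",c,[(r,*map(int,im[r,c-1:c+2].mean(0))) for r in range(208,228)])
for z in(.186,.192,.198):
  t=np.linspace(0,6.283,800)
  for n,cs in(("scene",(288,)),("top",(190,196,202,208))):
    P=np.array([proj(d[n],[.5637+.044*np.cos(a),-.052+.044*np.sin(a),z]) for a in t])
    print(z,n,[round(P[np.abs(P[:,0]-c)<1][:,1].max(),1) for c in cs if (np.abs(P[:,0]-c)<1).any()],P.min(0),P.max(0))
E
```

```text
scene col288 [(150, 140, 112, 76), (151, 138, 110, 76), (152, 146, 117, 79), (153, 154, 122, 84), (154, 178, 144, 97), (155, 187, 152, 103), (156, 178, 144, 97), (157, 164, 132, 90), (158, 116, 98, 77), (159, 82, 77, 76), (160, 129, 129, 136), (161, 181, 180, 183), (162, 153, 153, 157), (163, 120, 119, 124), (164, 112, 111, 116), (165, 108, 97, 95), (166, 108, 93, 85), (167, 110, 94, 81), (168, 115, 95, 76), (169, 116, 93, 72), (170, 113, 90, 68), (171, 105, 83, 62)]
top col 190 [(208, 66, 54, 38), (209, 66, 55, 39), (210, 68, 60, 49), (211, 65, 64, 62), (212, 65, 67, 71), (213, 67, 70, 73), (214, 64, 68, 69), (215, 66, 68, 71), (216, 70, 73, 75), (217, 94, 96, 97), (218, 107, 108, 109), (219, 84, 86, 87), (220, 62, 64, 65), (221, 49, 50, 51), (222, 47, 50, 52), (223, 59, 62, 65), (224, 67, 69, 73), (225, 67, 70, 74), (226, 68, 71, 74), (227, 69, 71, 75)]
top col 196 [(208, 71, 58, 41), (209, 65, 53, 37), (210, 64, 55, 43), (211, 76, 74, 72), (212, 96, 100, 105), (213, 104, 109, 114), (214, 110, 115, 121), (215, 109, 114, 119), (216, 113, 116, 121), (217, 136, 139, 143), (218, 164, 1
[... 1028 characters left out ...]
5, 68)]
0.186 scene [np.float64(168.4)] [264.64271869 154.84399492] [310.57635154 168.42576903]
0.186 top [np.float64(223.0), np.float64(223.6), np.float64(223.3), np.float64(222.0)] [165.61832786 161.34108283] [230.21550026 223.5581027 ]
0.192 scene [np.float64(165.3)] [264.55012979 151.90723101] [310.58726712 165.30618544]
0.192 top [np.float64(222.2), np.float64(222.6), np.float64(222.2), np.float64(220.7)] [164.57390429 159.91924122] [229.66888459 222.58956347]
0.198 scene [np.float64(162.2)] [264.45712252 148.95768775] [310.59823184 162.17203334]
0.198 top [np.float64(221.3), np.float64(221.6), np.float64(221.1), np.float64(219.5)] [163.51331278 158.47564314] [229.11383296 221.60590366]
```

Call:
jog_arm(moves=[{"tx": 0, "ty": 0.5, "tz": 15, "wx": 0, "wy": 0, "wz": 0, "fingers": 255}, {"tx": 0, "ty": 0.5, "tz": 30, "wx": 0, "wy": 0, "wz": 0, "fingers": 255}, {"tx": 0, "ty": 0.5, "tz": 45, "wx": 0, "wy": 0, "wz": 0, "fingers": 255}, {"tx": 0, "ty": 0.5, "tz": 60, "wx": 0, "wy": 0, "wz": 0, "fingers": 255}, {"tx": 0, "ty": 0.5, "tz": 75, "wx": 0, "wy": 0, "wz": 0, "fingers": 255}, {"tx": 0, "ty": 0.5, "tz": 90, "wx": 0, "wy": 0, "wz": 0, "fingers": 255}, {"tx": 0, "ty": 0.5, "tz": 105, "wx": 0, "wy": 0, "wz": 0, "fingers": 255}, {"tx": 0, "ty": 0.5, "tz": 120, "wx": 0, "wy": 0, "wz": 0, "fingers": 255}, {"tx": 0, "ty": 0.5, "tz": 130, "wx": 0, "wy": 0, "wz": 0, "fingers": 255}, {"tx": 0, "ty": 0.5, "tz": 130, "wx": 0, "wy": 0, "wz": 0, "fingers": 255}, {"tx": 0, "ty": 0.5, "tz": 130, "wx": 0, "wy": 0, "wz": 0, "fingers": 255}], squeeze=40)

```text
time_s: 9.0
tool_pos: [0.5642, -0.051, 0.1207]
tool_rot: [[-0.936, 0.352, 0.001], [0.352, 0.936, -0.001], [-0.001, -0.001, -1.0]]
wrist_force: [1.4, 3.7, -3.7]
finger_gap: 0.0609
gripper_force: 40.0
```

Call:
jog_arm(moves=[{"tx": 0, "ty": 0, "tz": 5, "wx": 0, "wy": 0, "wz": 0, "fingers": 255}, {"tx": 0, "ty": 0, "tz": 10, "wx": 0, "wy": 0, "wz": 0, "fingers": 255}, {"tx": 0, "ty": 0, "tz": 15, "wx": 0, "wy": 0, "wz": 0, "fingers": 255}, {"tx": 0, "ty": 0, "tz": 20, "wx": 0, "wy": 0, "wz": 0, "fingers": 255}, {"tx": 0, "ty": 0, "tz": 20, "wx": 0, "wy": 0, "wz": 0, "fingers": 255}], squeeze=40)

```text
time_s: 9.62
tool_pos: [0.5638, -0.051, 0.0999]
tool_rot: [[-0.936, 0.352, -0.0], [0.352, 0.936, -0.001], [0.0, -0.001, -1.0]]
wrist_force: [0.6, 3.7, -4.2]
finger_gap: 0.0607
gripper_force: 40.0
```

Call:
jog_arm(moves=[{"tx": 0, "ty": 0, "tz": 4, "wx": 0, "wy": 0, "wz": 0, "fingers": 255}, {"tx": 0, "ty": 0, "tz": 8, "wx": 0, "wy": 0, "wz": 0, "fingers": 255}, {"tx": 0, "ty": 0, "tz": 12, "wx": 0, "wy": 0, "wz": 0, "fingers": 255}, {"tx": 0, "ty": 0, "tz": 12, "wx": 0, "wy": 0, "wz": 0, "fingers": 255}], squeeze=40)

```text
time_s: 10.12
tool_pos: [0.5638, -0.051, 0.088]
tool_rot: [[-0.936, 0.352, -0.0], [0.352, 0.936, -0.001], [-0.0, -0.001, -1.0]]
wrist_force: [0.9, 4.6, -5.5]
finger_gap: 0.0608
gripper_force: 40.0
```

```bash
python3 look.py e 230 120 100 100 160 150; python3 - <<'E'
from h import *
d=pickle.load(open("e.pkl","rb"));im=d["scene"]["img"]
for h in(.014,.020,.026,.032):
    P=np.array([proj(d["scene"],[.5638+.044*np.cos(a),-.0513+.044*np.sin(a),h]) for a in np.linspace(0,6.28,200)]);print(h,P.min(0),P.max(0))
print([(r,*map(int,im[r,284:293].mean(0))) for r in range(236,264)])
E
```

```text
10.225 [-0.2866  0.4221  1.6814 -0.0011  1.038  -1.4974] [ 0.5638 -0.051   0.0882] [ 1.0688  3.0174 -5.0768] 0.0606544769422014 39.980320857139304
[[-0.9361  0.3518 -0.0002]
 [ 0.3518  0.9361 -0.0009]
 [-0.0001 -0.0009 -1.    ]]
0.014 [266.97009643 233.81950498] [310.10248703 251.93956764]
0.02 [266.88809141 231.21739657] [310.11174217 249.19891465]
0.026 [266.80573852 228.60463469] [310.12103645 246.44627131]
0.032 [266.72303557 225.98115377] [310.13037013 243.68155876]
[(236, 181, 147, 99), (237, 189, 154, 104), (238, 120, 104, 85), (239, 129, 129, 132), (240, 143, 143, 148), (241, 188, 186, 188), (242, 158, 158, 161), (243, 123, 123, 126), (244, 119, 119, 122), (245, 117, 116, 120), (246, 102, 100, 104), (247, 71, 68, 68), (248, 60, 57, 57), (249, 60, 56, 56), (250, 62, 61, 59), (251, 87, 87, 89), (252, 95, 96, 98), (253, 96, 96, 99), (254, 96, 95, 98), (255, 95, 95, 98), (256, 94, 94, 97), (257, 96, 94, 97), (258, 100, 99, 103), (259, 102, 102, 106), (260, 103, 103, 106), (261, 102, 100, 104), (262, 87, 86, 89), (263, 73, 72, 72)]
```

Call:
jog_arm(moves=[{"tx": 0, "ty": 0, "tz": 1, "wx": 0, "wy": 0, "wz": 0, "fingers": 255}, {"tx": 0, "ty": 0, "tz": 2, "wx": 0, "wy": 0, "wz": 0, "fingers": 255}, {"tx": 0, "ty": 0, "tz": 2, "wx": 0, "wy": 0, "wz": 0, "fingers": 255}], squeeze=40)

```text
time_s: 10.6
tool_pos: [0.5643, -0.0511, 0.0866]
tool_rot: [[-0.936, 0.352, 0.001], [0.352, 0.936, -0.001], [-0.001, -0.001, -1.0]]
wrist_force: [1.5, 4.9, -4.1]
finger_gap: 0.0607
gripper_force: 40.0
```

Call:
jog_arm(moves=[{"tx": 0, "ty": 0, "tz": 1, "wx": 0, "wy": 0, "wz": 0, "fingers": 255}, {"tx": 0, "ty": 0, "tz": 2, "wx": 0, "wy": 0, "wz": 0, "fingers": 255}, {"tx": 0, "ty": 0, "tz": 2, "wx": 0, "wy": 0, "wz": 0, "fingers": 255}], squeeze=40)

```text
time_s: 10.98
tool_pos: [0.5642, -0.0511, 0.0845]
tool_rot: [[-0.936, 0.352, 0.001], [0.352, 0.936, -0.001], [-0.001, -0.001, -1.0]]
wrist_force: [2.0, 3.7, -3.0]
finger_gap: 0.0607
gripper_force: 40.0
```

Call:
jog_arm(moves=[{"tx": 0, "ty": 0, "tz": 1, "wx": 0, "wy": 0, "wz": 0, "fingers": 255}, {"tx": 0, "ty": 0, "tz": 2, "wx": 0, "wy": 0, "wz": 0, "fingers": 255}, {"tx": 0, "ty": 0, "tz": 2, "wx": 0, "wy": 0, "wz": 0, "fingers": 255}], squeeze=40)

```text
time_s: 11.35
tool_pos: [0.5643, -0.0511, 0.0827]
tool_rot: [[-0.936, 0.352, 0.001], [0.352, 0.936, -0.001], [-0.001, -0.001, -1.0]]
wrist_force: [1.2, 4.3, -1.6]
finger_gap: 0.0611
gripper_force: 40.0
```

It is in contact with the catch slopes, so I open, move up and regrip higher. That keeps the gripper body clear of the spindle nose.

Call:
jog_arm(moves=[{"tx": 0, "ty": 0, "tz": 0, "wx": 0, "wy": 0, "wz": 0, "fingers": 40}, {"tx": 0, "ty": 0, "tz": 0, "wx": 0, "wy": 0, "wz": 0, "fingers": 40}, {"tx": 0, "ty": 0, "tz": 0, "wx": 0, "wy": 0, "wz": 0, "fingers": 40}, {"tx": 0, "ty": 0, "tz": -5, "wx": 0, "wy": 0, "wz": 0, "fingers": 40}, {"tx": 0, "ty": 0, "tz": -9, "wx": 0, "wy": 0, "wz": 0, "fingers": 40}, {"tx": 0, "ty": 0, "tz": -9, "wx": 0, "wy": 0, "wz": 0, "fingers": 40}, {"tx": 0, "ty": 0, "tz": -9, "wx": 0, "wy": 0, "wz": 0, "fingers": 255}, {"tx": 0, "ty": 0, "tz": -9, "wx": 0, "wy": 0, "wz": 0, "fingers": 255}, {"tx": 0, "ty": 0, "tz": -9, "wx": 0, "wy": 0, "wz": 0, "fingers": 255}, {"tx": 0, "ty": 0, "tz": -9, "wx": 0, "wy": 0, "wz": 0, "fingers": 255}, {"tx": 0, "ty": 0, "tz": -9, "wx": 0, "wy": 0, "wz": 0, "fingers": 255}, {"tx": 0, "ty": 0, "tz": -9, "wx": 0, "wy": 0, "wz": 0, "fingers": 255}], squeeze=50)

```text
time_s: 12.85
tool_pos: [0.5641, -0.0508, 0.0914]
tool_rot: [[-0.936, 0.352, 0.0], [0.352, 0.936, -0.001], [-0.001, -0.001, -1.0]]
wrist_force: [2.0, 4.1, -0.7]
finger_gap: 0.0609
gripper_force: 49.9
```

```bash
python3 look.py f 230 120 100 100 160 150; python3 - <<'E'
from h import *
d=pickle.load(open("f.pkl","rb"));im=d["scene"]["img"]
print([(r,*map(int,im[r,284:293].mean(0))) for r in range(238,254)])
E
```

```text
12.95 [-0.2865  0.4182  1.6782 -0.0008  1.0447 -1.4974] [ 0.564  -0.0509  0.0914] [ 1.2819  3.3543 -1.0024] 0.06087573783678396 49.87998444470577
[[-0.9361  0.3518  0.0003]
 [ 0.3518  0.9361 -0.0008]
 [-0.0006 -0.0006 -1.    ]]
[(238, 165, 132, 89), (239, 162, 131, 88), (240, 127, 108, 83), (241, 96, 91, 87), (242, 130, 129, 133), (243, 189, 186, 189), (244, 171, 170, 173), (245, 129, 128, 131), (246, 115, 115, 118), (247, 88, 85, 88), (248, 63, 62, 62), (249, 59, 57, 56), (250, 59, 58, 56), (251, 73, 72, 72), (252, 91, 90, 93), (253, 95, 95, 97)]
```

Call:
jog_arm(moves=[{"tx": 0, "ty": 0, "tz": 1.5, "wx": 0, "wy": 0, "wz": 0, "fingers": 255}, {"tx": 0, "ty": 0, "tz": 3, "wx": 0, "wy": 0, "wz": 0, "fingers": 255}, {"tx": 0, "ty": 0, "tz": 4.5, "wx": 0, "wy": 0, "wz": 0, "fingers": 255}, {"tx": 0, "ty": 0, "tz": 4.5, "wx": 0, "wy": 0, "wz": 0, "fingers": 255}], squeeze=60)

```text
time_s: 13.45
tool_pos: [0.5645, -0.0514, 0.0874]
tool_rot: [[-0.936, 0.352, 0.002], [0.352, 0.936, -0.002], [-0.002, -0.001, -1.0]]
wrist_force: [1.9, 4.0, 3.3]
finger_gap: 0.0608
gripper_force: 59.9
```

Call:
jog_arm(moves=[{"tx": 0, "ty": 0, "tz": 1.5, "wx": 0, "wy": 0, "wz": 0, "fingers": 255}, {"tx": 0, "ty": 0, "tz": 3, "wx": 0, "wy": 0, "wz": 0, "fingers": 255}, {"tx": 0, "ty": 0, "tz": 3, "wx": 0, "wy": 0, "wz": 0, "fingers": 255}], squeeze=60)

```text
time_s: 13.82
tool_pos: [0.5645, -0.0503, 0.0839]
tool_rot: [[-0.936, 0.352, 0.001], [0.352, 0.936, 0.0], [-0.001, 0.001, -1.0]]
wrist_force: [2.9, 5.3, 0.5]
finger_gap: 0.0608
gripper_force: 59.8
```

Call:
jog_arm(moves=[{"tx": 0, "ty": 0, "tz": 1, "wx": 0, "wy": 0, "wz": 0, "fingers": 255}, {"tx": 0, "ty": 0, "tz": 2, "wx": 0, "wy": 0, "wz": 0, "fingers": 255}, {"tx": 0, "ty": 0, "tz": 2, "wx": 0, "wy": 0, "wz": 0, "fingers": 255}], squeeze=60)

```text
time_s: 14.2
tool_pos: [0.564, -0.05, 0.0814]
tool_rot: [[-0.936, 0.352, 0.0], [0.352, 0.936, 0.001], [0.0, 0.001, -1.0]]
wrist_force: [1.7, 6.6, -0.6]
finger_gap: 0.0605
gripper_force: 59.8
```

Call:
jog_arm(moves=[{"tx": 0, "ty": 0, "tz": 1, "wx": 0, "wy": 0, "wz": 0, "fingers": 255}, {"tx": 0, "ty": 0, "tz": 2, "wx": 0, "wy": 0, "wz": 0, "fingers": 255}, {"tx": 0, "ty": 0, "tz": 2, "wx": 0, "wy": 0, "wz": 0, "fingers": 255}], squeeze=60)

```text
time_s: 14.58
tool_pos: [0.5644, -0.0501, 0.0806]
tool_rot: [[-0.936, 0.352, 0.001], [0.352, 0.936, 0.001], [-0.001, 0.001, -1.0]]
wrist_force: [0.3, 5.5, 6.5]
finger_gap: 0.0607
gripper_force: 59.8
```

```bash
python3 look.py g 230 120 100 100 160 150; python3 - <<'E'
from h import *
d=pickle.load(open("g.pkl","rb"));im=d["scene"]["img"]
print([(r,*map(int,im[r,284:293].mean(0))) for r in range(238,260)])
E
```

```text
14.675 [-0.2861  0.4313  1.6889  0.0013  1.0202 -1.4974] [ 0.5644 -0.0501  0.0806] [0.6998 6.9331 7.2673] 0.06089546551831237 59.8252476635389
[[-0.9358  0.3524  0.0014]
 [ 0.3524  0.9358  0.0007]
 [-0.0011  0.0012 -1.    ]]
[(238, 179, 145, 98), (239, 172, 140, 94), (240, 169, 137, 92), (241, 172, 139, 94), (242, 183, 148, 100), (243, 178, 144, 97), (244, 167, 135, 91), (245, 116, 100, 81), (246, 118, 116, 116), (247, 139, 139, 143), (248, 191, 189, 190), (249, 166, 164, 168), (250, 126, 127, 130), (251, 116, 117, 119), (252, 98, 97, 99), (253, 95, 94, 97), (254, 95, 95, 97), (255, 96, 96, 99), (256, 96, 95, 98), (257, 95, 94, 97), (258, 101, 100, 104), (259, 102, 102, 105)]
```

The foot's rim now projects to the base level (row about 252, expected 251.9). I press a little harder to confirm.

Call:
jog_arm(moves=[{"tx": 0, "ty": 0, "tz": 1, "wx": 0, "wy": 0, "wz": 0, "fingers": 255}, {"tx": 0, "ty": 0, "tz": 2.5, "wx": 0, "wy": 0, "wz": 0, "fingers": 255}, {"tx": 0, "ty": 0, "tz": 2.5, "wx": 0, "wy": 0, "wz": 0, "fingers": 255}, {"tx": 0, "ty": 0, "tz": 2.5, "wx": 0, "wy": 0, "wz": 0, "fingers": 255}], squeeze=60)

```text
time_s: 15.18
tool_pos: [0.5646, -0.0508, 0.0799]
tool_rot: [[-0.936, 0.352, 0.003], [0.352, 0.936, -0.001], [-0.003, 0.0, -1.0]]
wrist_force: [-3.7, 4.2, 18.2]
finger_gap: 0.0609
gripper_force: 60.0
```

Call:
jog_arm(moves=[{"tx": 0, "ty": 0, "tz": 1.5, "wx": 0, "wy": 0, "wz": 0, "fingers": 255}, {"tx": 0, "ty": 0, "tz": 1.5, "wx": 0, "wy": 0, "wz": 0, "fingers": 255}, {"tx": 0, "ty": 0, "tz": -2.5, "wx": 0, "wy": 0, "wz": 0, "fingers": 255}, {"tx": 0, "ty": 0, "tz": -2.5, "wx": 0, "wy": 0, "wz": 0, "fingers": 0}, {"tx": 0, "ty": 0, "tz": -2.5, "wx": 0, "wy": 0, "wz": 0, "fingers": 0}, {"tx": 0, "ty": 0, "tz": -2.5, "wx": 0, "wy": 0, "wz": 0, "fingers": 0}, {"tx": 0, "ty": 0, "tz": -2.5, "wx": 0, "wy": 0, "wz": 0, "fingers": 0}, {"tx": 0, "ty": 0, "tz": -20, "wx": 0, "wy": 0, "wz": 0, "fingers": 0}, {"tx": 0, "ty": 0, "tz": -45, "wx": 0, "wy": 0, "wz": 0, "fingers": 0}, {"tx": 0, "ty": 0, "tz": -80, "wx": 0, "wy": 0, "wz": 0, "fingers": 0}, {"tx": 0, "ty": 0, "tz": -120, "wx": 0, "wy": 0, "wz": 0, "fingers": 0}, {"tx": 60, "ty": 0, "tz": -140, "wx": 0, "wy": 0, "wz": 0, "fingers": 0}, {"tx": 110, "ty": 0, "tz": -140, "wx": 0, "wy": 0, "wz": 0, "fingers": 0}, {"tx": 160, "ty": 0, "tz": -140, "wx": 0, "wy": 0, "wz": 0, "fingers": 0}, {"tx": 200, "ty": 0, "tz": -140, "wx": 0, "wy": 0, "wz": 0, "fingers": 0}, {"tx": 200, "ty": 0, "tz": -140, "wx": 0, "wy": 0, "wz": 0, "fingers": 0}], squeeze=60)

```text
time_s: 17.18
tool_pos: [0.3746, 0.0203, 0.2174]
tool_rot: [[-0.936, 0.351, 0.0], [0.351, 0.936, -0.001], [-0.001, -0.001, -1.0]]
wrist_force: [0.1, 0.9, 0.8]
finger_gap: 0.0932
gripper_force: 0.0
```

```bash
python3 look.py i 230 150 110 110 150 140
```

```text
17.275 [-0.2457 -0.0524  1.9264 -0.0012  1.2646 -1.4568] [0.3775 0.0192 0.2179] [-0.5419  0.1524 -0.0978] 0.09303807158990247 0.0
[[-0.9361  0.3516  0.0025]
 [ 0.3516  0.9361 -0.0018]
 [-0.003  -0.0008 -1.    ]]
```

View pics/i.png

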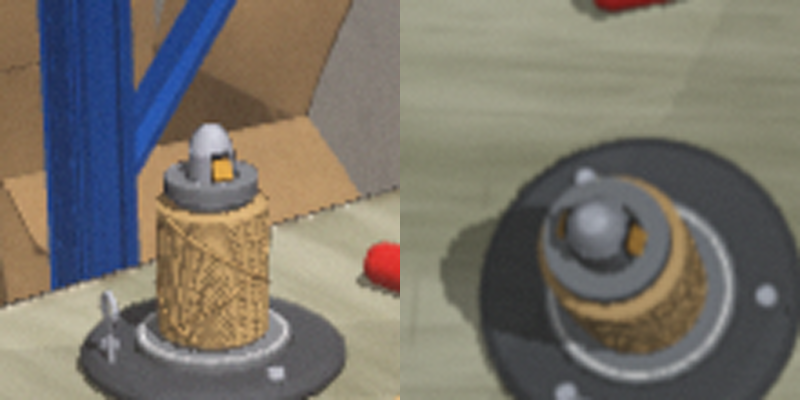

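The spool stands flat on the base, with both orange catches out over its top: at (222,167) in the scene crop, and at (562,228) and (637,238) in the top crop. The gripper is clear, so I hand in.

```bash
python3 -c "
from cell import bot
print(bot.hand_in())"
```

```text
the job is handed in; nothing more can be done
None
```

The full spool is seated on the stand with its foot flat on the base and both spring catches out over its top. The job was handed in at about 17 s of robot time, with the arm clear and the nearly used spool, scissors and tape roll never approached.

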